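# Empty one lane of the battery-cell chute

## Robot

A 7-joint arm with a two-finger parallel gripper is mounted at the origin on the work surface. World frame = base frame: x ahead of the robot, y to its left, z up, the work surface at z = 0. Lengths are in m, angles in rad, forces in N, time in s.
With the tool pointing down it reaches from about 0.4 to 0.9 m from the base axis. Payload 5.5 kg.
Tool frame: the origin (TCP) lies midway between the tips of the shut fingers; the grasp point (between the pads) lies 19 mm behind it (env.hold_point_z is the distance from the TCP to the grasp point, in m); z points along the fingers, y is the line along which they close (so a half turn about z gives the same grasp; the last joint's range is limited). The gripper opens to 92 mm and grips with 3 to 60 N. Pads are 19 mm wide; open, the fingers measure 130 mm over their backs; the gripper's body (75 mm by 190 mm) begins 47 mm behind the grasp point.
Start: joints at [1.445, 0.501, -0.427, 1.55, 0.221, 1.138, -0.21], TCP at [0.246, -0.601, 0.227] pointing down, gripper open.
Joint ranges: [-2.88, 2.88], [-0.31, 2.03], [-1.54, 1.56], [0.2, 2.42], [-1.41, 4.55], [0.19, 2.02], [-2.57, 2.57]. Speed limits (rad/s): [2.57, 2.57, 3.14, 3.14, 3.14, 3.14, 3.14].

## Interface

Orientations are given as a 3x3 rotation matrix whose columns are the frame's x, y, z axes.
In Python, from workcell import monitor, vision, env gives the robot as it stands.
- The arm moves only by the shell command python3 -m creep 'ROWS' [FORCE]. ROWS is JSON, a list of rows, each a list of 3 entries, a list of its own where there are three numbers: the finger opening in mm, from 0 to 91.8, then the shift along the world's x, y, z in mm, then the turn, a rotation vector about the world's x, y, z in rad. In form: [[claw, [tx, ty, tz], [rx, ry, rz]], ...]. A call has 1 to 8 rows; each row shifts and turns the commanded pose from where the row before left it; what a row does not reach is not made up. A row lasts 1/8 s, in which the tool goes at most 62.5 mm and 10.7 degrees, less where a joint would pass 70% of its speed; a pose out of reach is approached as far as the arm can. A call is refused whole if a number of a shift passes 62.5 or a number of a turn 0.188, either way. A call with a gripper value outside its range is refused whole. The fingers move at their own pace and stop on an object; FORCE is the grip in N (left out, the last holds). Time passes only in rows, so rows that do not move let the fingers close. It gives the time, the measured TCP pose, the force, the opening and the grip force at its end, in the units of the state.
- monitor.get_obs(): the state, without advancing time (a new reading comes with each control period).
- vision.read_camera(name): name is "scene" or "top"; returns a dict with "color" (480x640x3 uint8, red, green, blue), "range_z" (480x640 float32, m along the optical axis (not along the pixel's ray), 0 where there is no reading), "mtx" (3x3 intrinsics, pixels), "distortion" ([k1, k2, p1, p2, k3] as OpenCV has them; the pictures are not rectified), "R" (3x3) and "t" (3): a world point X has camera coordinates R X + t. Camera axes: x right, y down, z forward; pixel columns grow to the right and rows downward; lengths in m; the calibration is good to about 2 mm. A picture is of the moment at which its call begins.
- env.finish_job(): hands the job in; it is judged then, once.
The state is a dict: "clock": time; "joint_positions": joint angles; "dq": joint speeds; "effort": joint torques, N m; "eef_pos": TCP position; "ee_rot": TCP orientation; "ft_force": force on the tool from outside, world axes, zero at the start; "ft_torque": the same for the moment, N m; "width": finger opening in m; "grip_force": force on a finger pad.
Only numpy, scipy, OpenCV 4.12 (cv2) and the standard library are available. Lean on these libraries where they do the work, as an engineer would, in place of code of your own. Each camera call takes 0.05 s, during which the arm holds its last target. There are 200 camera calls.

## Task

Hang the blue basket by its handle on the two hooks at the mouth of the battery chute and let go of it; then pull the chute's spring-closed gate out by its black handle to the red line, so that the left lane opens and its three green cells roll into the basket while the orange ones stay in their lane. The gate shuts by itself, so keep holding it: finish with the handle still held over the red line, the basket hanging quietly with the three green cells in it, and the hard drive, circuit board and screwdriver left where they lie.

Things in the scene. Friction and masses are not known exactly. Their poses are not given: they have to be found in the camera images.
- feeder: Battery-cell chute on a grey stand, fixed, 122 mm wide. Origin on the bench below the gate; x points up the chute, away from the robot, y to its left, z up. Two lanes (left y +4 to +57, right -57 to -4 mm) fall 14 degrees towards -x to the gate at x = 0, floor there 175 mm high; the trough's rear is 241 mm high at x = 125. A plate over the gate, top 236 mm high, carries two hooks.
- spout_lip (a point): Middle of the front edge of the open spout in front of the gate, where cells drop off: x = -29 mm in the chute's frame, 168 mm high, 122 mm wide in y, underside 164 mm high. Axes as the chute's.
- hook_seat (a point): Where the middle of the basket's handle bar is when it hangs: x = -72.5, y = 0 mm in the chute's frame, 229 mm high, up to 6 mm play in x. The hooks, 8 mm steel bars at y = -42 and +42 mm, project from the plate towards -x: flat seats from x = -60 to -85 mm, their top 224 mm high, then upturned ends at x = -97 mm, their top 239 mm high. Axes as the chute's.
- gate (a joint): How far the gate is pulled out along the chute's -y, in m: 0 shut, 0.060 with the handle's centre over the red line (left lane open, right lane still shut), 0.118 at the yellow line (both lanes open), end stop 0.125. A spring shuts it when let go: 4 N at 0, 7 N at the red line, 10 N at the yellow.
- gate_grip (a point): Grip point in the gate's black upright handle, 219 mm high. Handle: 30 mm in the chute's x, 14 mm in y (pulling direction), free to grip from 191 mm high to its top at 237. With the gate shut it is at x = -2, y = -122 mm in the chute's frame, 61 mm out from the trough. A 4 mm thick steel tongue, top 191 mm high, joins it to the blade, top 207 mm high, which comes out of the trough behind it.
- red_line (a point): Middle of the red line, 4 mm wide and 60 mm long in the chute's x, at x = -2, y = -182 mm in its frame, 174 mm high. It is painted across a flat aluminium apron (60 mm wide, out to y = -258 mm) that lies under the gate's handle; the yellow line lies 58 mm further out.
- basket: Blue plastic basket, open on top, 130 (x) by 150 (y) by 70 mm high, walls and ribbed floor 4 mm thick, 0.2 to 0.33 kg, with a fixed hoop handle across its middle: uprights at y = -74 and +74 mm and a straight bar along y between them. Origin at the centre of its underside, z up. It starts standing on the bench; either way round will do.
- basket_handle (a point): Middle of the basket's handle bar, 190 mm above the basket's underside. The bar runs along the basket's y, is 12 mm wide in x and 10 mm high. Axes as the basket's.
- green0: Green battery cell, 26 mm diameter, 50 mm long, about 65 g, origin at its centre, length along its y; it starts lying across the left lane of the chute, no. 1 counted from the gate.
- green1: Green battery cell, 26 mm diameter, 50 mm long, about 65 g, origin at its centre, length along its y; it starts lying across the left lane of the chute, no. 2 counted from the gate.
- green2: Green battery cell, 26 mm diameter, 50 mm long, about 65 g, origin at its centre, length along its y; it starts lying across the left lane of the chute, no. 3 counted from the gate.
- orange0: Orange battery cell, 26 mm diameter, 50 mm long, about 65 g, origin at its centre, length along its y; it starts lying across the right lane of the chute, no. 1 counted from the gate.
- orange1: Orange battery cell, 26 mm diameter, 50 mm long, about 65 g, origin at its centre, length along its y; it starts lying across the right lane of the chute, no. 2 counted from the gate.
- orange2: Orange battery cell, 26 mm diameter, 50 mm long, about 65 g, origin at its centre, length along its y; it starts lying across the right lane of the chute, no. 3 counted from the gate.
- hard_drive: Hard drive lying flat, 147 x 102 x 26 mm, 0.6 kg, origin at the centre of its underside. Leave alone.
- circuit_board: Green circuit board with a finned heat sink, 120 x 90 mm, 32 mm high, lying flat, origin at the centre of its underside. Leave alone.
- screwdriver: Screwdriver with a red handle lying along its x, handle towards -x. Leave alone.
Not all that is in view belongs to the job. Leave any purple look-alike of the orange1 alone.

How it is judged:
By the outcome, as a careful person would: the job done as asked, in the order asked, and still so for the second after the job is handed in, while the arm keeps its last pose, push and grip.
It also fails if it takes over 51 s, if anything falls off the work surface, if the arm or the gripper's body presses on something with over 40 N, if the wrist force passes 120 N, or if a joint passes its speed limit or range.

## Working session

There is one attempt and no reset: what is moved stays moved. The work goes in short steps, Python scripts to look and compute and a shell command to move; the robot and the scene stay as the last step left them, time stands still between calls to the robot, and variables do not carry over. Pictures are saved under pics/ and viewed, at most 10 in all, crops included, and the job is handed in when it is done.

```bash
ls; mkdir -p pics; python3 - <<'E'
from workcell import monitor, vision, env
import cv2, numpy as np, pickle
o=monitor.get_obs(); print(o, env.hold_point_z)
d={}
for n in ("scene","top"):
    c=vision.read_camera(n); d[n]=c
    cv2.imwrite(f"pics/{n}0.png",c["color"][...,::-1]); print(n,c["mtx"],c["distortion"],c["R"],c["t"])
pickle.dump(d,open("cams0.pkl","wb"))
E
```

```text
pics
{'clock': 0.0, 'joint_positions': array([ 1.44520222,  0.50180574, -0.42677325,  1.55147519,  0.22080028,
        1.13828519, -0.21030952]), 'dq': array([ 0.00091463,  0.00083085, -0.00115509,  0.00114118,  0.00013192,
       -0.00149417,  0.00159921]), 'effort': array([ 1.07798794e-03, -5.66580498e+01, -5.81611499e+00, -2.79109240e+01,
       -6.88392087e-02,  3.08800733e-02,  1.84489086e-04]), 'eef_pos': array([ 0.2460783 , -0.60085506,  0.22569268]), 'ee_rot': array([[ 9.25353715e-01,  3.79104252e-01, -6.84104287e-04],
       [ 3.79104867e-01, -9.25351979e-01,  1.79324635e-03],
       [ 4.67900628e-05, -1.91873444e-03, -9.99998158e-01]]), 'ft_force': array([ 0.50212822, -0.88860407,  0.21582852]), 'ft_torque': array([ 0.00693039, -0.00986567, -0.03955056]), 'grip_force': 0.0, 'width': 0.09199732461964703} 0.0188
scene [[466.65811687   0.         322.18639861]
 [  0.         466.65811687 237.21690682]
 [  0.           0.           1.        ]] [0.01916494 0.         0.         0.         0.        ] [[-0.212667    0.97705007  0.01207918]
 [ 0.57566165  0.13526958 -0.80642161]
 [-0.78954824 -0.16454574 -0.59121763]] [ 0.13369563 -0.23311683  1.66007915]
top [[480.93961356   0.         315.68267605]
 [  0.         480.93961356 236.66398351]
 [  0.           0.           1.        ]] [-0.03097232  0.          0.          0.          0.        ] [[-0.01672499 -0.99984956  0.00459696]
 [-0.99834     0.01644596 -0.05519765]
 [ 0.05511374 -0.00551251 -0.99846487]] [-0.00376768  0.59100879  1.07532577]
```

View pics/scene0.png

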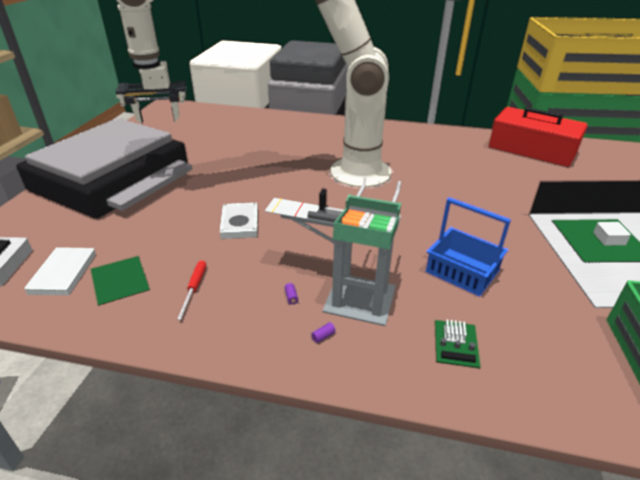

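View pics/top0.png

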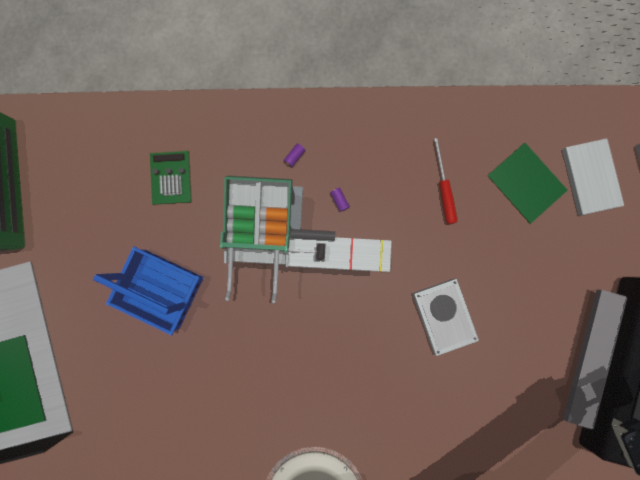

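The scene view shows the chute at about (365,240), the black gate handle at (323,200) and the blue basket at (467,250). In the top view the chute is at (257,215), the hooks end at (229,297) and (275,300), the gate handle is at (321,252), the red line is at (351,254), and the basket is at (155,290) with its bar from about (97,277) to (185,310). There is one blue basket and one chute. The purple cells are the look-alikes and stay put.

```bash
cat > h.py <<'E'
import numpy as np, cv2
def cloud(c):
    d=c["range_z"]; v,u=np.mgrid[:480,:640]
    p=cv2.undistortPoints(np.stack([u,v],-1).reshape(-1,1,2).astype(np.float64),c["mtx"],c["distortion"]).reshape(480,640,2)
    X=np.dstack([p[...,0]*d,p[...,1]*d,d])
    W=(X-c["t"])@c["R"]; W[d==0]=np.nan
    return W
def hsv(c): return cv2.cvtColor(c["color"],cv2.COLOR_RGB2HSV)
def ray(c,uv,z):
    p=cv2.undistortPoints(np.array(uv,float).reshape(-1,1,2),c["mtx"],c["distortion"]).reshape(-1,2)
    r=np.c_[p,np.ones(len(p))]@c["R"]; o=-c["R"].T@c["t"]
    return o+r*((z-o[2])/r[:,2])[:,None]
def line(P):
    m=P.mean(0); u,s,vt=np.linalg.svd(P-m); t=(P-m)@vt[0]
    return m,vt[0],(t.min(),t.max())
E
python3 - <<'E'
import pickle; from h import *
np.set_printoptions(precision=4,suppress=True)
d=pickle.load(open("cams0.pkl","rb"))
for n in d:
    c=d[n]; W=cloud(c); H=hsv(c); z=W[...,2]; print("==",n)
    blue=(H[...,0]>105)&(H[...,0]<125)&(H[...,1]>150)
    if n=="top": roi=np.zeros_like(blue); roi[230:345,80:215]=1
    else: roi=np.zeros_like(blue); roi[190:300,415:520]=1
    b=W[blue&roi]; b=b[~np.isnan(b[:,0])]
    hz=b[:,2]; print("z hist",np.histogram(hz,bins=np.arange(-.01,.22,.01))[0])
    bar=b[(hz>.175)&(hz<.21)]; print("bar",len(bar), line(bar[:,:2]),bar[:,2].max(),np.median(bar[:,2]))
    rim=b[(hz>.06)&(hz<.08)]; print("rim",cv2.minAreaRect((rim[:,:2]*1000).astype(np.float32)))
    for nm,m in (("red",((H[...,0]<6)|(H[...,0]>174))&(H[...,1]>120)),("yel",(H[...,0]>20)&(H[...,0]<35)&(H[...,1]>80))):
        q=W[m&(z>.16)&(z<.185)&(W[...,0]<.75)&(abs(W[...,1])<.3)]
        if len(q)>3: print(nm,len(q),line(q[:,:2]),np.median(q[:,2]))
    blk=(c["color"].max(-1)<50)&(z>.205)&(z<.25)&(W[...,0]<.75)&(abs(W[...,1])<.3)
    q=W[blk]; print("blk",len(q),np.median(q,axis=0), q.min(0),q.max(0)) if len(q) else 0
    hk=(z>.20)&(z<.26)&(W[...,0]>.38)&(W[...,0]<.56)&(abs(W[...,1]-.1)<.13)&(H[...,1]<70)
    nl,lab,st,ce=cv2.connectedComponentsWithStats(hk.astype(np.uint8))
    for i in range(1,nl):
        if st[i,4]>15: q=W[lab==i]; print("hook?",ce[i],st[i,4],line(q[:,:2]),q.min(0),q.max(0))
E
```

```text
== scene
z hist [  1 622 364 382 392 389 402 533 146  25  25  23  18  14  15  12  14  15
  14  27 206   0]
bar 241 (array([0.4831, 0.3436]), array([0.4412, 0.8974]), (np.float64(-0.07775996581177037), np.float64(0.07382221358638676))) 0.19867769977613728 0.19358032726599553
rim ((479.8193359375, 341.9129638671875), (157.99765014648438, 141.25946044921875), 63.902061462402344)
yel 6 (array([ 0.5496, -0.1374]), array([ 0.9995, -0.032 ]), (np.float64(-0.0374134521125985), np.float64(0.025385042369082317))) 0.17404679570792325
blk 483 [-1.9705 -0.0125  0.2206] [-2.0176 -0.2986  0.205 ] [0.5705 0.2374 0.2459]
hook? [362.027  187.0541] 74 (array([0.4973, 0.0667]), array([ 0.9973, -0.0734]), (np.float64(-0.038886895421164934), np.float64(0.061294139852406115))) [0.4583 0.0587 0.2186] [0.5581 0.0716 0.2386]
hook? [396.7429 192.1714] 70 (array([0.5021, 0.1502]), array([ 0.9976, -0.0689]), (np.float64(-0.03104238147857416), np.float64(0.05000322781714071))) [0.4712 0.143  0.2196] [0.5521 0.1555 0.2387]
hook? [323.2222 190.8889] 18 (array([ 0.5528, -0.017 ]), array([0.983 , 0.1836]), (np.float6
[... 912 characters left out ...]
2]), (np.float64(-0.029119265608121978), np.float64(0.029079383656865753))) 0.17537820322051945
hook? [320.3125 252.6042] 96 (array([ 0.5497, -0.0202]), array([-0.9932,  0.1165]), (np.float64(-0.010799672263354921), np.float64(0.011621646952262848))) [ 0.5382 -0.0271  0.2072] [ 0.5599 -0.0141  0.2415]
hook? [229.083  274.3406] 229 (array([0.5131, 0.1466]), array([-0.9973,  0.0731]), (np.float64(-0.04628017239063807), np.float64(0.046155762463975424))) [0.4673 0.1403 0.2187] [0.5591 0.1536 0.2416]
hook? [275.0129 276.0647] 232 (array([0.5086, 0.0629]), array([-0.9973,  0.074 ]), (np.float64(-0.047618683894959296), np.float64(0.04802592111084056))) [0.4607 0.0566 0.2191] [0.5559 0.0699 0.2422]
```

```bash
python3 -m creep '[[91.8,[0,0,55],[0,0,0]],[91.8,[10,20,50],[0,0,0.045]],[91.8,[22,55,0],[0,0,0.045]],[91.8,[22,55,0],[0,0,0.045]],[91.8,[22,55,0],[0,0,0.045]],[91.8,[22,55,0],[0,0,0.045]],[91.8,[22,55,0],[0,0,0.045]],[91.8,[22,55,0],[0,0,0.045]]]' 20
python3 - <<'E'
from workcell import monitor
import pickle; from h import *
np.set_printoptions(precision=4,suppress=True)
print(monitor.get_obs()["joint_positions"])
c=pickle.load(open("cams0.pkl","rb"))["top"]; W=cloud(c)
O=np.array([.5656,.1007]); ex=np.array([.9973,-.074]); ey=np.array([.074,.9973])
for v in (228,232,236,240,244,248,252,256,260):
  print(v,[(u,*(np.round(1000*np.r_[(W[v,u,:2]-O)@ex,(W[v,u,:2]-O)@ey,W[v,u,2]]).astype(int))) for u in range(292,342,6)])
E
```

```text
clock: 1.1
eef_pos: [0.3886, -0.2495, 0.3316]
ee_rot: [[0.762, 0.648, -0.0], [0.648, -0.762, -0.0], [-0.0, 0.0, -1.0]]
ft_force: [1.6, -0.7, -0.5]
width: 0.0917
grip_force: 0.0
[ 1.2015  0.0672 -0.7159  1.8566  0.0471  1.2348 -0.3945]
228 [(292, np.int64(51), np.int64(-57), np.int64(9)), (298, np.int64(51), np.int64(-71), np.int64(10)), (304, np.int64(53), np.int64(-84), np.int64(-1)), (310, np.int64(54), np.int64(-98), np.int64(2)), (316, np.int64(55), np.int64(-112), np.int64(-2)), (322, np.int64(55), np.int64(-126), np.int64(1)), (328, np.int64(56), np.int64(-139), np.int64(-2)), (334, np.int64(57), np.int64(-153), np.int64(-2)), (340, np.int64(58), np.int64(-167), np.int64(3))]
232 [(292, np.int64(30), np.int64(-67), np.int64(197)), (298, np.int64(31), np.int64(-78), np.int64(196)), (304, np.int64(31), np.int64(-89), np.int64(198)), (310, np.int64(32), np.int64(-101), np.int64(194)), (316, np.int64(33), np.int64(-112), np.int64(197)), (322, np.int64(33), np.int64(-123), np.int64(197)), (328, np.int64(34), np.int64(-135), np.int64(195)), (334, np.int64(35), np.int64(-146), np.int6
[... 2651 characters left out ...]
64(190)), (322, np.int64(-13), np.int64(-125), np.int64(239)), (328, np.int64(-11), np.int64(-138), np.int64(176)), (334, np.int64(-11), np.int64(-149), np.int64(176)), (340, np.int64(-10), np.int64(-161), np.int64(172))]
260 [(292, np.int64(-23), np.int64(-69), np.int64(174)), (298, np.int64(-22), np.int64(-80), np.int64(173)), (304, np.int64(-22), np.int64(-92), np.int64(174)), (310, np.int64(-21), np.int64(-103), np.int64(175)), (316, np.int64(-20), np.int64(-115), np.int64(193)), (322, np.int64(-20), np.int64(-126), np.int64(190)), (328, np.int64(-19), np.int64(-138), np.int64(176)), (334, np.int64(-18), np.int64(-150), np.int64(173)), (340, np.int64(-18), np.int64(-161), np.int64(177))]
```

```bash
python3 -m creep '[[91.8,[9,59,0],[0,0,0.05]],[91.8,[9,59,0],[0,0,0.05]],[91.8,[9,59,0],[0,0,0.05]],[91.8,[9,59,0],[0,0,0.05]],[91.8,[9,59,0],[0,0,0.05]],[91.8,[9,59,0],[0,0,0.05]],[91.8,[9,59,0],[0,0,0.05]],[91.8,[9,59,0],[0,0,0.06]]]'
python3 -c "
from workcell import monitor
print(monitor.get_obs()['joint_positions'])"
```

```text
clock: 2.1
eef_pos: [0.4608, 0.2217, 0.3316]
ee_rot: [[0.441, 0.897, 0.0], [0.897, -0.441, -0.0], [-0.0, 0.001, -1.0]]
ft_force: [0.9, -0.1, 1.1]
width: 0.0919
grip_force: 0.0
[ 0.47618666  0.3022558  -1.17481811  1.74418217  0.29056063  1.28939897
 -1.22157942]
```

```bash
python3 -m creep '[[91.8,[10,59,0],[0,0,0]],[91.8,[9,59,0],[0,0,0]],[91.8,[0,0,-50],[0,0,0]],[91.8,[0,0,-50],[0,0,0]],[91.8,[0,0,-30],[0,0,0]],[91.8,[0,0,-20],[0,0,0]],[91.8,[0,0,-10],[0,0,0]],[91.8,[0,0,0],[0,0,0]]]'
python3 - <<'E'
from workcell import monitor,vision
import cv2; from h import *
for n in("scene","top"):
    c=vision.read_camera(n)
    if n=="scene": cv2.imwrite("pics/g1.png",cv2.resize(c["color"][120:320,360:560,::-1],None,fx=3,fy=3))
print(monitor.get_obs()['joint_positions'])
E
```

```text
clock: 3.1
eef_pos: [0.4796, 0.3386, 0.1718]
ee_rot: [[0.441, 0.897, -0.0], [0.897, -0.441, 0.0], [0.0, -0.0, -1.0]]
ft_force: [-0.6, 0.0, 0.4]
width: 0.0918
grip_force: 0.0
[ 0.05608519  0.61674573 -0.98746431  1.75212132  0.57600982  1.09064929
 -1.58210385]
```

View pics/g1.png

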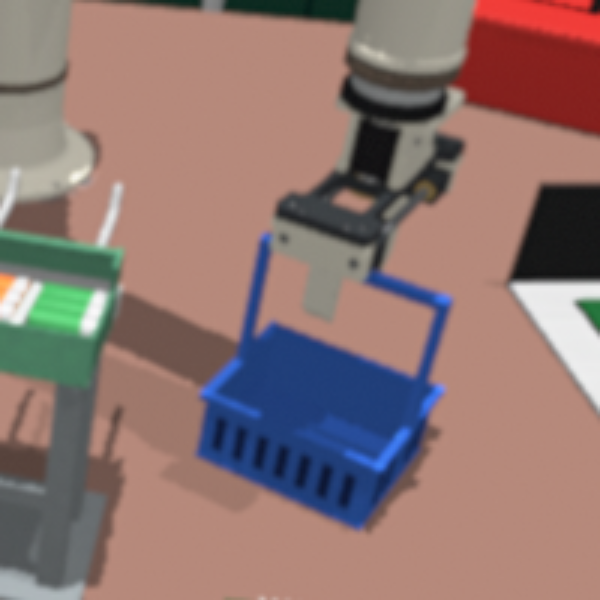

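The crop shows the open gripper straddling the middle of the basket's bar: near finger at (322,300), bar running from (265,240) to (450,300). It is ready to close.

```bash
python3 -m creep '[[0,[0,0,0],[0,0,0]],[0,[0,0,0],[0,0,0]],[0,[0,0,0],[0,0,0]],[0,[0,0,0],[0,0,0]],[0,[0,0,0],[0,0,0]],[0,[0,0,0],[0,0,0]],[0,[0,0,10],[0,0,0]],[0,[0,0,10],[0,0,0]]]' 40
```

```text
clock: 4.2
eef_pos: [0.4795, 0.3387, 0.1926]
ee_rot: [[0.441, 0.897, 0.0], [0.897, -0.441, 0.0], [0.0, -0.0, -1.0]]
ft_force: [0.5, -0.5, 0.1]
width: 0.0167
grip_force: 0.5
```

The fingers had not finished closing when it lifted, so I'll go back down and close fully.

```bash
python3 -m creep '[[30,[0,0,-10],[0,0,0]],[30,[0,0,-10],[0,0,0]],[0,[0,0,0],[0,0,0]],[0,[0,0,0],[0,0,0]],[0,[0,0,0],[0,0,0]],[0,[0,0,0],[0,0,0]]]' 40
```

```text
clock: 4.95
eef_pos: [0.4793, 0.3383, 0.1715]
ee_rot: [[0.441, 0.897, -0.0], [0.897, -0.441, -0.0], [-0.0, -0.0, -1.0]]
ft_force: [0.0, 0.9, -2.7]
width: 0.0111
grip_force: 40.0
```

```bash
python3 -m creep '[[0,[0,0,20],[0,0,0]],[0,[0,0,30],[0,0,0]],[0,[-10,-10,20],[0,0,0.06]],[0,[-20,-30,0],[0,0,0.08]],[0,[-20,-35,0],[0,0,0.08]],[0,[-5,-40,0],[0,0,0.08]],[0,[0,-40,0],[0,0,0.08]],[0,[0,-30,0],[0,0,0]]]'
```

```text
clock: 5.95
eef_pos: [0.4245, 0.1519, 0.2427]
ee_rot: [[0.077, 0.997, 0.001], [0.997, -0.077, -0.002], [-0.002, 0.001, -1.0]]
ft_force: [0.2, 1.6, -3.4]
width: 0.0113
grip_force: 40.0
```

```bash
python3 -m creep '[[0,[0,-25,0],[0,0,0]],[0,[0,-16,0],[0,0,0]],[0,[0,0,0],[0,0,0]],[0,[0,0,0],[0,0,0]]]'
python3 - <<'E'
from workcell import monitor,vision
import cv2; from h import *
np.set_printoptions(precision=4,suppress=True)
O=np.array([.5656,.1007]); ex=np.array([.9973,-.074]); ey=np.array([.074,.9973])
for n in("scene","top"):
    c=vision.read_camera(n); W=cloud(c); H=hsv(c)
    if n=="scene": cv2.imwrite("pics/g2.png",cv2.resize(c["color"][130:330,290:490,::-1],None,fx=3,fy=3))
    C=np.dstack([(W[...,:2]-O)@ex,(W[...,:2]-O)@ey,W[...,2]])
    m=(H[...,0]>105)&(H[...,0]<125)&(H[...,1]>150)&(np.abs(C[...,1])<.12)&(abs(C[...,0]+.14)<.15)
    b=C[m]
    for lo,hi in((.245,.28),(.125,.15),(.04,.09)):
        q=b[(b[:,2]>lo)&(b[:,2]<hi)]; 
        if len(q)>5: print(n,lo,len(q),np.median(q,0),np.percentile(q,2,0),np.percentile(q,98,0))
E
```

```text
clock: 6.45
eef_pos: [0.4247, 0.1134, 0.2424]
ee_rot: [[0.076, 0.997, 0.001], [0.997, -0.076, -0.0], [0.0, 0.001, -1.0]]
ft_force: [-0.2, 0.2, -2.6]
width: 0.0115
grip_force: 40.0
scene 0.245 121 [-0.1365  0.0277  0.2639] [-0.1437 -0.0688  0.2483] [-0.1314  0.0804  0.2678]
scene 0.125 314 [-0.2028  0.0194  0.1354] [-0.2077 -0.0555  0.1255] [-0.0732  0.0818  0.1437]
scene 0.04 125 [-0.1858  0.0623  0.0794] [-0.2074  0.0495  0.0726] [-0.0758  0.0768  0.0896]
top 0.245 205 [-0.1406 -0.0507  0.2668] [-0.1469 -0.073   0.2585] [-0.1351 -0.0279  0.2701]
top 0.125 411 [-0.1242 -0.0645  0.1417] [-0.2078 -0.0733  0.133 ] [-0.0769  0.0808  0.1453]
top 0.04 1492 [-0.1261 -0.028   0.0763] [-0.2026 -0.0617  0.0724] [-0.0872  0.0597  0.082 ]
```

View pics/g2.png

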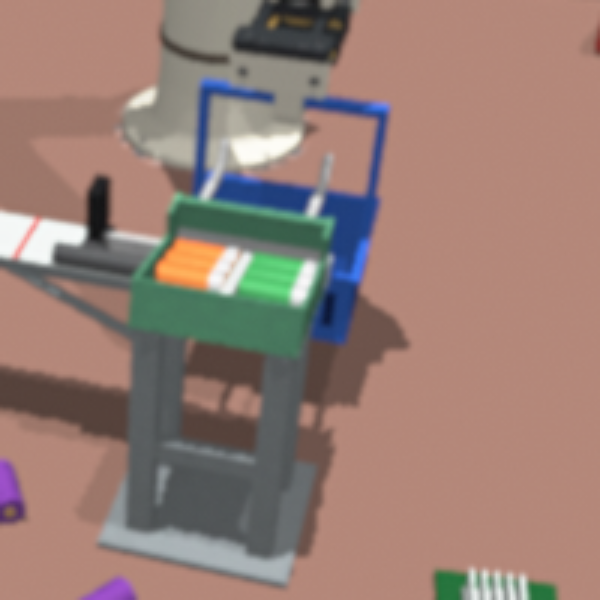

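The crop shows the basket level in the gripper behind the hooks (220,170) and (322,185). Its bar is above the hook tips, centred to within 2-3 mm. Next I'll move it in over the hooks.

```bash
python3 -m creep '[[0,[15,-3,0],[0,0,0]],[0,[20,-2,0],[0,0,0]],[0,[20,-1,0],[0,0,0]],[0,[13,-1,0],[0,0,0]],[0,[0,0,-12],[0,0,0]],[0,[0,0,-10],[0,0,0]],[0,[0,0,-6],[0,0,0]],[0,[0,0,0],[0,0,0]]]'
```

```text
clock: 7.55
eef_pos: [0.4916, 0.1053, 0.2131]
ee_rot: [[0.077, 0.997, -0.001], [0.997, -0.077, -0.0], [-0.001, -0.001, -1.0]]
ft_force: [0.2, -0.4, -2.3]
width: 0.0113
grip_force: 40.0
```

```bash
python3 -m creep '[[0,[1,0,-2],[0,0,0]],[0,[0,0,-1],[0,0,0]],[0,[0,0,-1],[0,0,0]],[0,[0,0,0],[0,0,0]]]'
```

```text
clock: 8.05
eef_pos: [0.4936, 0.1055, 0.2098]
ee_rot: [[0.077, 0.997, 0.0], [0.997, -0.077, 0.0], [0.0, 0.0, -1.0]]
ft_force: [-0.2, 0.3, -2.2]
width: 0.0112
grip_force: 40.0
```

```bash
python3 -m creep '[[0,[0,0,-1],[0,0,0]],[0,[0,0,0],[0,0,0]]]';python3 -m creep '[[0,[0,0,-1],[0,0,0]],[0,[0,0,0],[0,0,0]]]'
```

```text
clock: 8.3
eef_pos: [0.4936, 0.1055, 0.2096]
ee_rot: [[0.077, 0.997, 0.0], [0.997, -0.077, -0.001], [-0.001, 0.0, -1.0]]
ft_force: [-2.5, -1.4, 7.2]
width: 0.0116
grip_force: 40.0
clock: 8.55
eef_pos: [0.4936, 0.1055, 0.2095]
ee_rot: [[0.077, 0.997, 0.001], [0.997, -0.077, -0.002], [-0.002, 0.001, -1.0]]
ft_force: [-6.5, -4.1, 15.4]
width: 0.0116
grip_force: 40.0
```

It is seated: the vertical force changed from -2 to +15 N. I'll ease off, open partway and rise.

```bash
python3 -m creep '[[0,[0,0,1.5],[0,0,0]],[34,[0,0,0],[0,0,0]],[34,[0,0,0],[0,0,0]],[34,[0,0,0],[0,0,0]],[34,[0,0,0],[0,0,0]]]';python3 - <<'E'
from workcell import monitor,vision
import cv2; from h import *
np.set_printoptions(precision=4,suppress=True)
O=np.array([.5656,.1007]); ex=np.array([.9973,-.074]); ey=np.array([.074,.9973])
for n in("scene","top"):
    c=vision.read_camera(n); W=cloud(c); H=hsv(c)
    if n=="scene": cv2.imwrite("pics/g3.png",cv2.resize(c["color"][130:330,290:490,::-1],None,fx=3,fy=3))
    C=np.dstack([(W[...,:2]-O)@ex,(W[...,:2]-O)@ey,W[...,2]])
    m=(H[...,0]>105)&(H[...,0]<125)&(H[...,1]>150)&(np.abs(C[...,1])<.12)&(abs(C[...,0]+.08)<.15)
    b=C[m]
    for lo,hi in((.215,.25),(.09,.12)):
        q=b[(b[:,2]>lo)&(b[:,2]<hi)]; 
        if len(q)>5: print(n,lo,len(q),np.median(q,0),np.percentile(q,2,0),np.percentile(q,98,0))
E
```

```text
clock: 9.18
eef_pos: [0.4934, 0.1056, 0.2092]
ee_rot: [[0.077, 0.997, -0.0], [0.997, -0.077, 0.0], [0.0, -0.0, -1.0]]
ft_force: [0.3, 0.2, -0.0]
width: 0.0341
grip_force: 0.0
scene 0.215 100 [-0.0677  0.0443  0.2318] [-0.073  -0.0713  0.2164] [-0.0637  0.0776  0.2349]
scene 0.09 208 [-0.0086  0.0635  0.0992] [-0.1362 -0.0359  0.0904] [-0.0036  0.081   0.1128]
top 0.215 168 [-0.0715 -0.054   0.2344] [-0.0768 -0.0761  0.2296] [-0.0658 -0.0291  0.2379]
top 0.09 117 [-0.1066 -0.0724  0.1098] [-0.1375 -0.0757  0.1064] [-0.0416 -0.0561  0.1131]
```

View pics/g3.png

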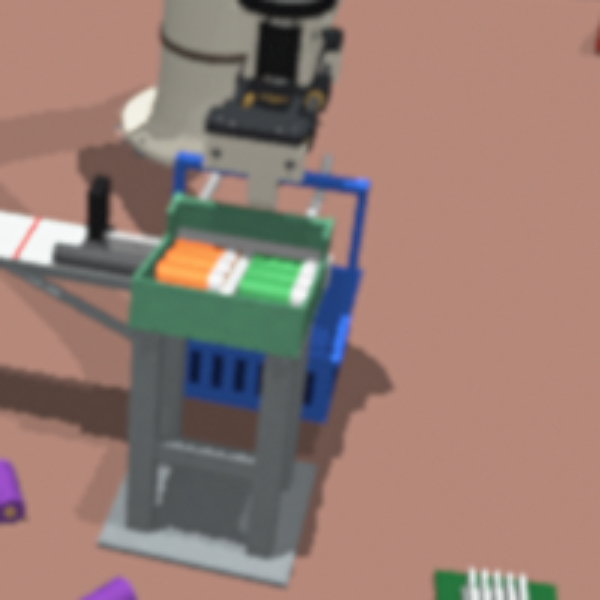

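The basket bar rests in both hooks (bar from (180,160) to (365,185)), and the basket hangs level below the spout. I'll rise and check the joints for the quarter turn.

```bash
python3 -m creep '[[34,[0,0,10],[0,0,0]],[34,[0,0,20],[0,0,0]],[34,[0,0,40],[0,0,0]],[34,[10,-10,40],[0,0,0]]]';python3 - <<'E'
from workcell import monitor
print(monitor.get_obs()['joint_positions'])
E
```

```text
clock: 9.78
eef_pos: [0.5029, 0.0968, 0.3219]
ee_rot: [[0.074, 0.997, 0.001], [0.997, -0.074, 0.0], [0.0, 0.001, -1.0]]
ft_force: [1.7, -0.2, -0.6]
width: 0.034
grip_force: 0.0
[ 0.80674746  0.38893877 -1.31551804  1.75594442  0.39079264  1.3022826
 -0.67183133]
```

```bash
python3 -m creep '[[40,[13,-30,0],[0,0,-0.17]],[40,[13,-30,0],[0,0,-0.17]]]';python3 - <<'E'
from workcell import monitor
print(monitor.get_obs()['joint_positions'])
E
```

```text
clock: 10.02
eef_pos: [0.5304, 0.0352, 0.3216]
ee_rot: [[0.409, 0.912, 0.003], [0.912, -0.409, -0.0], [0.001, 0.003, -1.0]]
ft_force: [1.0, 0.2, -1.1]
width: 0.0397
grip_force: 0.0
[ 0.83229729  0.38341207 -1.20118504  1.71595763  0.37203619  1.29697769
 -0.86856118]
```

```bash
python3 -m creep '[[40,[12,-28,0],[0,0,-0.175]],[40,[12,-29,0],[0,0,-0.175]],[40,[0,0,0],[0,0,-0.175]],[40,[0,0,0],[0,0,-0.175]],[40,[0,0,0],[0,0,-0.175]],[40,[0,0,0],[0,0,-0.175]],[40,[0,0,0],[0,0,-0.172]],[40,[0,0,0],[0,0,0]]]';python3 - <<'E'
from workcell import monitor
print(monitor.get_obs()['joint_positions'])
E
```

```text
clock: 11.02
eef_pos: [0.5538, -0.0211, 0.3208]
ee_rot: [[0.998, -0.066, 0.002], [-0.066, -0.998, -0.0], [0.002, 0.0, -1.0]]
ft_force: [-0.5, 0.3, 1.2]
width: 0.0399
grip_force: 0.0
[ 0.70873986  0.32851888 -0.89807641  1.66865549  0.26779388  1.27216762
 -1.87945864]
```

```bash
python3 -m creep '[[40,[0,0,-50],[0,0,0]],[40,[0,-1,-35],[0,0,0]],[40,[0,0,-20],[0,0,0]],[40,[0,0,-13],[0,0,0]],[40,[0,0,0],[0,0,0]]]' 50; python3 -m creep '[[0,[0,0,0],[0,0,0]],[0,[0,0,0],[0,0,0]],[0,[0,0,0],[0,0,0]],[0,[0,0,0],[0,0,0]],[0,[0,0,0],[0,0,0]]]' 50
```

```text
clock: 11.65
eef_pos: [0.5535, -0.0223, 0.2012]
ee_rot: [[0.998, -0.067, -0.0], [-0.067, -0.998, 0.0], [-0.0, -0.0, -1.0]]
ft_force: [0.0, 0.8, 0.9]
width: 0.0399
grip_force: 0.0
clock: 12.28
eef_pos: [0.554, -0.0213, 0.2019]
ee_rot: [[0.998, -0.068, 0.001], [-0.068, -0.998, 0.001], [0.001, -0.001, -1.0]]
ft_force: [0.0, 4.0, 5.3]
width: 0.0139
grip_force: 50.0
```

```bash
python3 -m creep '[[0,[-1,-15,0],[0,0,0]],[0,[-1.5,-20,0],[0,0,0]],[0,[-1.5,-18,0],[0,0,0]],[0,[-0.5,-7,0],[0,0,0]],[0,[0,0,0],[0,0,0]],[0,[0,0,0],[0,0,0]]]' 50
python3 - <<'E'
from workcell import monitor,vision
import cv2; from h import *
np.set_printoptions(precision=4,suppress=True)
cs={n:vision.read_camera(n) for n in("scene","top")}
a=cs["scene"]["color"][130:330,250:450,::-1]; b=cs["top"]["color"][160:310,200:400,::-1]
cv2.imwrite("pics/g4.png",np.hstack([cv2.resize(a,(400,400)),cv2.resize(b,(400,400*3//4)) if 0 else cv2.copyMakeBorder(cv2.resize(b,(400,300)),0,100,0,0,cv2.BORDER_CONSTANT)]))
E
```

```text
clock: 13.02
eef_pos: [0.5496, -0.0808, 0.2019]
ee_rot: [[0.998, -0.067, 0.002], [-0.067, -0.998, 0.002], [0.001, -0.002, -1.0]]
ft_force: [0.4, 6.7, 4.2]
width: 0.0137
grip_force: 50.0
```

View pics/g4.png

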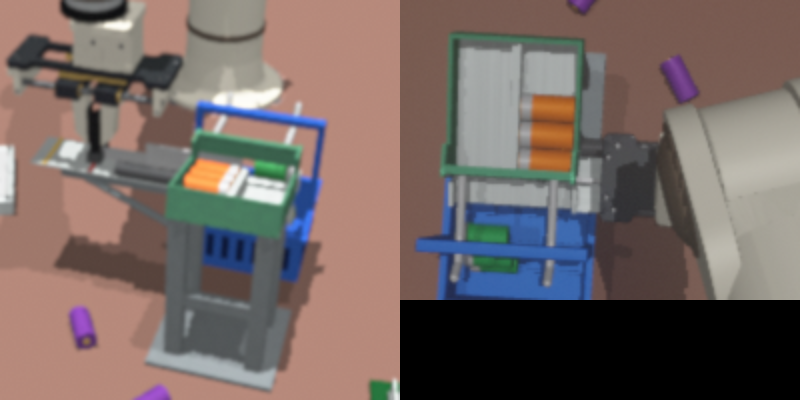

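The picture shows the gate at the red line, the three orange cells still in their lane, and green cells dropping into the basket at (490,248). I'll wait and then check where all three are.

```bash
python3 -m creep '[[0,[0,0,0],[0,0,0]],[0,[0,0,0],[0,0,0]],[0,[0,0,0],[0,0,0]],[0,[0,0,0],[0,0,0]],[0,[0,0,0],[0,0,0]],[0,[0,0,0],[0,0,0]],[0,[0,0,0],[0,0,0]],[0,[0,0,0],[0,0,0]]]' 
python3 -m creep '[[0,[0,0,0],[0,0,0]],[0,[0,0,0],[0,0,0]],[0,[0,0,0],[0,0,0]],[0,[0,0,0],[0,0,0]],[0,[0,0,0],[0,0,0]],[0,[0,0,0],[0,0,0]],[0,[0,0,0],[0,0,0]],[0,[0,0,0],[0,0,0]]]' 
python3 - <<'E'
from workcell import monitor,vision
import cv2; from h import *
np.set_printoptions(precision=4,suppress=True)
cs={n:vision.read_camera(n) for n in("scene","top")}
a=cs["scene"]["color"][130:330,250:450,::-1]; b=cs["top"]["color"][160:310,200:400,::-1]
cv2.imwrite("pics/g5.png",np.hstack([cv2.resize(a,(400,400)),cv2.copyMakeBorder(cv2.resize(b,(400,300)),0,100,0,0,cv2.BORDER_CONSTANT)]))
O=np.array([.5656,.1007]); ex=np.array([.9973,-.074]); ey=np.array([.074,.9973])
c=cs["top"]; W=cloud(c); H=hsv(c)
C=np.dstack([(W[...,:2]-O)@ex,(W[...,:2]-O)@ey,W[...,2]])
m=(H[...,0]>50)&(H[...,0]<85)&(H[...,1]>150)&(abs(C[...,1])<.08)&(C[...,0]<0)&(C[...,0]>-.2)
nl,lab,st,ce=cv2.connectedComponentsWithStats(m.astype(np.uint8))
for i in range(1,nl): print(ce[i],st[i,4],np.median(C[lab==i],0),C[lab==i].min(0),C[lab==i].max(0))
E
```

```text
clock: 14.12
eef_pos: [0.5496, -0.0806, 0.2019]
ee_rot: [[0.998, -0.067, 0.002], [-0.067, -0.998, 0.002], [0.001, -0.002, -1.0]]
ft_force: [0.9, 6.0, 4.9]
width: 0.0137
grip_force: 50.0
clock: 15.12
eef_pos: [0.5496, -0.0806, 0.2019]
ee_rot: [[0.998, -0.067, 0.002], [-0.067, -0.998, 0.002], [0.001, -0.002, -1.0]]
ft_force: [0.9, 6.2, 4.5]
width: 0.0134
grip_force: 50.0
[246.68 277.88] 25 [-0.0665  0.0327  0.0674] [-0.0693  0.0196  0.0634] [-0.0629  0.0411  0.0726]
[257.6667 277.6667] 3 [-0.0653  0.0071  0.0666] [-0.0655  0.0067  0.0665] [-0.0632  0.0091  0.0689]
[244.5517 292.6207] 29 [-0.0973  0.0325  0.0857] [-0.1002  0.0199  0.0824] [-0.0939  0.0411  0.0884]
[254.5556 293.6667] 9 [-0.0986  0.0095  0.0835] [-0.1011  0.007   0.0788] [-0.0963  0.0156  0.0892]
[249.875  298.6719] 64 [-0.1107  0.0203  0.0648] [-0.1157  0.0061  0.0591] [-0.1062  0.041   0.0683]
```

View pics/g5.png

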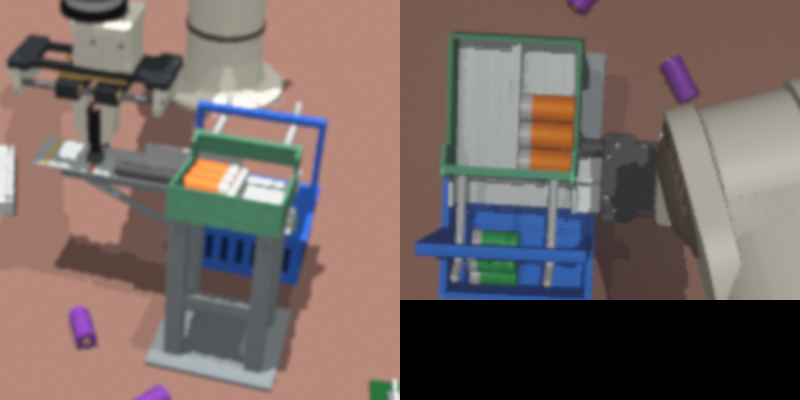

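```bash
python3 - <<'E'
from workcell import vision
import cv2; from h import *
c=vision.read_camera("top"); d=vision.read_camera("top")
p=cv2.resize(c["color"][255:315,205:305,::-1],(800,480),interpolation=cv2.INTER_CUBIC)
cv2.imwrite("pics/g6.png",p); print(np.abs(c["color"].astype(int)-d["color"])[255:315,205:305].mean())
s=vision.read_camera("scene"); H=hsv(s); W=cloud(s)
m=(H[...,0]>50)&(H[...,0]<85)&(H[...,1]>150)&(abs(W[...,0]-.5)<.25)&(abs(W[...,1]-.1)<.2)&(W[...,2]<.14); print(m.sum())
E
```

```text
2.263
133
```

View pics/g6.png

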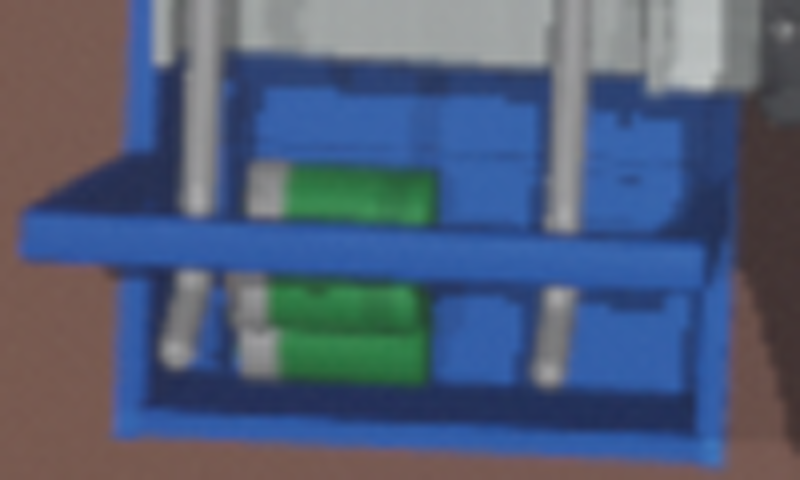

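The crop shows all three green cells in the basket, at (340,195), (330,305) and (335,355). Both hooks carry the bar, and the basket is still.

```bash
python3 -c "
from workcell import env
print(env.finish_job())"
```

```text
the job is handed in; nothing more can be done
None
```

The job is handed in at about 15 s of the 51 s: the basket hangs on both hooks with the three green cells in it, the gate handle is held within about 1 mm of the red line, the orange cells are still in their lane, and the arm never went near the hard drive, circuit board or screwdriver.

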